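Line up a screen mount with a drift pin and fit its bolt

TASK

On the screen mount, the sliding plate under the cover has slipped, so its holes no longer line up with the cover's. Work the tapered drift pin down through the hole next to the raised bar, feeling for the hole underneath and never forcing it, until its collar sits flush on the cover; then, with the pin left in, put the tall-headed bolt fully home in the other hole. Be gentle and leave everything else on the bench where it is.

Things in the scene. Friction and masses are not known exactly. Their poses are not given: they have to be found in the camera images.
- mount: Fixed hollow steel screen-mount head, 190 long (x) x 80 wide (y) x 65 mm high; origin at the centre of its underside, z up. On top an 8 mm cover plate with two 20 mm holes on the centre line at x = +45 (pin) and -45 mm (bolt). A raised bar 9 mm high, 10 mm thick crosses the cover at x = +90 mm. Inner floor 57 mm below the cover's top. More than 30 N from pin or bolt bends the cover or the tongue below it.
- pin_hole (a point): Centre of the cover's hole next to the raised bar, at the level of the cover's top; axes as the mount's. The drift pin goes here.
- bolt_hole (a point): Centre of the cover's other hole, at the level of the cover's top; axes as the mount's. The bolt goes here.
- tongue (a joint): Slide (m, + along mount x, 0 at start) of the 8 mm plate under the cover: top 9 mm below the cover's top, empty below it. Its two 19 mm holes, 90 mm apart, start both 11 to 12 mm off the cover's, towards +x or -x of the mount: which is not measured, only seen as a crescent in the cover's hole or felt. It slides only along x, with 5 N friction, and stays where left; both hole pairs line up together.
- rack: Fixed wooden block 210 long (its x axis) x 60 wide x 62 mm high, origin at the centre of its underside; three 20 mm holes right through it on its centre line at x = -65, 0 and +65 mm hold the pin, the bolt and the stud upright, in any order.
- pin: Loose steel drift pin, about 160 g, upright in the rack. Origin: centre of the underside of its collar; z up along its axis. Above: collar 30 mm diameter, 5 mm thick, then a round dark handle 22 mm diameter, 45 mm tall. Below: 20 mm long part of 18 mm diameter, 18 mm of taper, then a 14 mm long blunt nose of 5 mm diameter, ending 52 mm below the origin. In the rack, and when home, the collar rests on the top face.
- bolt: Loose steel bolt, about 100 g, upright in the rack, plain shank (pushed in, not turned). Origin: centre of the underside of its head; z up through the head. Round head 24 mm diameter, 30 mm tall; shank 14 mm diameter, 34 mm long with a 2 mm chamfer at its end.
- stud: Loose stud in the rack with a flat, wide head, 36 mm diameter and 8 mm tall, on a 14 mm shank; not needed, leave it. Origin at the underside of its head.
- handset: Bystander: black telephone handset 150 x 48 x 24 mm lying on the bench; origin at the centre of its underside.
- jar: Bystander: glass jar with a steel lid, 68 mm diameter, 85 mm tall; origin at the centre of its underside.
- adaptor: Bystander: black plug-in power adaptor 75 x 50 x 34 mm; origin at the centre of its underside.
- mouse: Bystander: white cordless computer mouse 105 x 60 x 34 mm; origin at the centre of its underside.
- remote: Bystander: grey remote control 170 x 45 x 18 mm; origin at the centre of its underside.
- speaker: Bystander: small black loudspeaker 90 x 100 x 130 mm tall; origin at the centre of its underside.
Things that resemble listed ones, but are neither listed nor needed, are in the scene too. Of the things that look like the mount, take the one that is nearest to the robot's base at the start.

How it is judged:
On the way, in this order (a step that is already met when the one before it is completed fails the run):
1. the drift pin is fully home in the hole next to the raised bar, before the bolt is in (z of pin in the frame of pin_hole between -0.003 and 0.003 m and horizontal distance between pin and pin_hole below 0.005 m and angle between pin's own z axis and vertical below 0.08 rad and not (z of bolt in the frame of bolt_hole between -0.003 and 0.003 m and horizontal distance between bolt and bolt_hole below 0.005 m and angle between bolt's own z axis and vertical below 0.08 rad)), for 0.2 s.
2. the bolt is fully home in the other hole with the pin still in (z of bolt in the frame of bolt_hole between -0.003 and 0.003 m and horizontal distance between bolt and bolt_hole below 0.005 m and angle between each of bolt, pin's own z axis and vertical below 0.08 rad and z of pin in the frame of pin_hole between -0.003 and 0.003 m and horizontal distance between pin and pin_hole below 0.005 m), for 0.2 s.
At the end, for the whole second after the job is handed in: The pin stands upright (within 0.08 rad) in the hole next to the raised bar with its collar within 3 mm of the cover's top and within 5 mm of the hole's centre; the bolt likewise in the other hole with its head within 3 mm of the cover; both at rest and released (all of step 2 and linear speed of each of pin, bolt below 0.01 m/s); the robot touches nothing.
It fails at once if the pin is forced: presses on the mount or its tongue with more than 30 N (contact force between pin and mount above 30 N or contact force between pin and tongue above 30 N).
It fails at once if the bolt is forced: presses on the mount or its tongue with more than 30 N (contact force between bolt and mount above 30 N or contact force between bolt and tongue above 30 N).
It fails at once if something else on the bench is moved by more than 20 mm (distance of any of stud, handset, jar, adaptor, mouse, remote, speaker from where it was at the start of the episode above 0.02 m).
It also fails if it takes over 72 s, if anything falls off the work surface, if the arm or the gripper's body presses on something with over 40 N, if the wrist force passes 120 N, or if a joint passes its speed limit or range.

ROBOT

A 6-joint arm with a two-finger parallel gripper is mounted at the origin on the work surface. World frame = base frame: x ahead of the robot, y to its left, z up, the work surface at z = 0. Lengths are in m, angles in rad, forces in N, time in s.
With the tool pointing down it reaches from about 0.35 to 0.775 m from the base axis. Payload 7.3 kg.
Tool frame: the origin (TCP) lies between the finger pads; the fingertips stand robot.tcp_to_tips ahead of it and the grasp point (between the pads) lies 2 mm behind it (robot.tcp_to_tips is the distance from the TCP to the fingertips, in m); y points along the fingers, x is the direction in which the jaws open and shut, and the axes are right-handed (so a half turn about y gives the same grasp; the last joint's range is limited). The gripper opens to 92 mm and grips with 3 to 60 N. Pads are 19 mm wide; open, the fingers measure 130 mm over their backs; the gripper's body (75 mm by 190 mm) begins 47 mm behind the grasp point.
Start: joints at [-1.28, 0.342, 1.524, -0, 1.275, -0.146], TCP at [0.222, -0.476, 0.244] pointing down, gripper open.
Joint ranges: [-2.53, 2.53], [-0.77, 2.02], [0.04, 2.7], [-1, 4.14], [0.28, 2.66], [-3.11, 3.11]. Speed limits (rad/s): [2.57, 2.57, 3.14, 3.14, 3.14, 3.14].

INTERFACE

Orientations are given as [roll, pitch, yaw] about the fixed x, y, z axes, in that order (R = Rz(yaw) Ry(pitch) Rx(roll)).
In Python, from cell import status, read_camera, get_calibration, robot gives the robot as it stands.
- The arm moves only by the shell command python3 -m creep 'ROWS' [FORCE]. ROWS is JSON, a list of rows, each an object of numbers: "dx", "dy", "dz": the shift along the tool's x, y, z in m; "rx", "ry", "rz": the turn, a rotation vector about the tool's x, y, z in rad; "gripper": the opening, from 0 (shut) to 1 (fully open). A call has 1 to 20 rows; each row is the pose to reach, as a shift and turn from the pose commanded when the call began, along the tool's axes at that moment; what a row does not reach only later rows make up. A row lasts 1/8 s, in which the tool goes at most 62.5 mm and 10.7 degrees, less where a joint would pass 70% of its speed; a pose out of reach is approached as far as the arm can. A call with a gripper value outside its range is refused whole. The fingers move at their own pace and stop on an object; FORCE is the grip in N (left out, the last holds). Time passes only in rows, so rows that repeat a pose let the fingers close. It gives the time, the measured TCP pose, the force and the opening at its end, in the units of the state.
- status.observe(): the state, without advancing time (a new reading comes with each control period).
- read_camera(name): name is "scene" or "top"; returns (picture, depth): 480x640x3 uint8, red, green, blue; 480x640 float32, m along the optical axis (not along the pixel's ray), 0 where there is no reading.
- get_calibration(name): a dict with "fx", "fy", "cx", "cy" (pixels), "D" ([k1, k2, p1, p2, k3] as OpenCV has them; the pictures are not rectified), "xyz" and "rotation" of the camera in the world. Camera axes: x right, y down, z forward; pixel columns grow to the right and rows downward; lengths in m; the calibration is good to about 2 mm. A picture is of the moment at which its call begins. get_calibration takes no time and is no camera call.
- robot.hand_in(): hands the job in, once; it reports no verdict.
The state is a dict: "time": time; "qpos": joint angles; "qvel": joint speeds; "joint_efforts": joint torques, N m; "tool_pos": TCP position; "tool_rot": TCP orientation; "contact_force": force on the tool from outside, world axes, zero at the start; "torque": the same for the moment, N m; "opening": finger opening in m.
Only numpy, scipy, OpenCV 4.12 (cv2) and the standard library are available. Lean on these libraries where they do the work, as an engineer would, in place of code of your own. Each camera call takes 0.05 s, during which the arm holds its last target.

## Working session

There is one attempt and no reset: what is moved stays moved. The work goes in short steps, Python scripts to look and compute and a shell command to move; the robot and the scene stay as the last step left them, time stands still between calls to the robot, and variables do not carry over. Pictures are saved under pics/ and viewed, and the job is handed in when it is done.

```bash
ls; mkdir -p pics
python3 - <<'E'
from cell import status, read_camera, get_calibration, robot
import cv2,numpy as np
s=status.observe();print(s, robot.tcp_to_tips)
for n in("scene","top"):
    c=get_calibration(n);print(n,c)
    p,d=read_camera(n);cv2.imwrite(f"pics/{n}0.png",p[:,:,::-1]);np.savez(f"{n}0.npz",p=p,d=d)
E
```

```text
pics
{'time': 0.0, 'qpos': array([-1.27997610e+00,  3.42757376e-01,  1.52502889e+00, -9.09808743e-06,
        1.27541253e+00, -1.45988086e-01]), 'qvel': array([ 1.04814531e-03, -8.00224211e-05, -5.22004268e-04,  7.42230461e-04,
       -1.74542252e-03, -1.72199876e-03]), 'joint_efforts': array([-2.63285358e-03, -4.31254399e+01, -2.44224483e+01,  7.13691255e-02,
        5.58120373e-02, -1.47902188e-04]), 'tool_pos': array([ 0.22201123, -0.47531661,  0.24302282]), 'tool_rot': array([-1.57057129,  0.00159032, -1.13398518]), 'contact_force': array([0.34187197, 0.89045428, 0.48693891]), 'torque': array([0.00903908, 0.01450378, 0.02335191]), 'opening': 0.0918545445294053} 0.017
scene {'fx': 530.9894515505074, 'fy': 530.9894515505074, 'cx': 327.2705283626947, 'cy': 248.8135746420872, 'D': array([-0.10953781,  0.        ,  0.        ,  0.        ,  0.        ]), 'xyz': array([ 1.12649149, -0.22319243,  0.89456774]), 'rotation': array([-2.53535728,  0.00897456,  1.23568404])}
top {'fx': 587.1292349729968, 'fy': 587.1292349729968, 'cx': 317.22275832506875, 'cy': 241.44922588357133, 'D': array([-0.04020763,  0.        ,  0.        ,  0.        ,  0.        ]), 'xyz': array([ 0.4031789 , -0.05060413,  1.1871224 ]), 'rotation': array([-3.00480506, -0.01445669, -1.58442017])}
```

View pics/scene0.png

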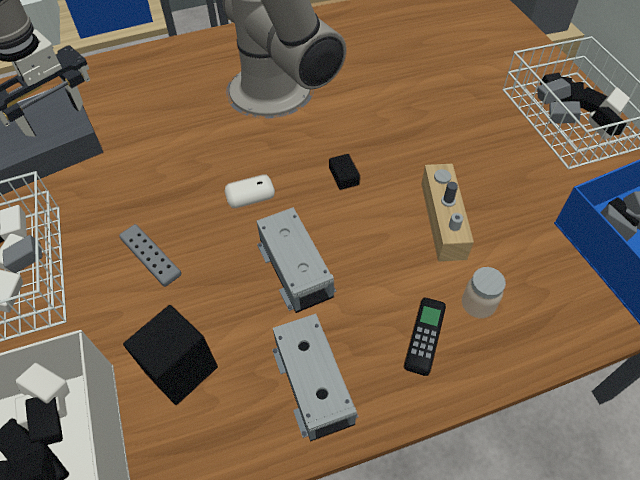

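View pics/top0.png

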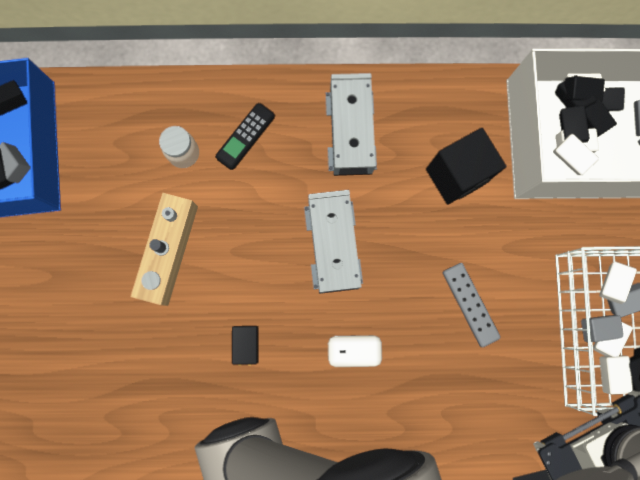

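Run:
```python
import cv2,numpy as np
p=np.load('top0.npz')['p'][:,:,::-1]
s=np.load('scene0.npz')['p'][:,:,::-1]
a=cv2.resize(p[180:305,290:375],None,fx=4.5,fy=4.5,interpolation=cv2.INTER_CUBIC)
b=cv2.resize(s[200:315,250:340],None,fx=4.5,fy=4.5,interpolation=cv2.INTER_CUBIC)
h=max(a.shape[0],b.shape[0])
o=np.zeros((h,a.shape[1]+b.shape[1],3),np.uint8);o[:a.shape[0],:a.shape[1]]=a;o[:b.shape[0],a.shape[1]:]=b
cv2.imwrite('pics/z0.png',o)
cv2.imwrite('pics/z1.png',cv2.resize(p[180:310,120:210],None,fx=4.5,fy=4.5,interpolation=cv2.INTER_CUBIC))
```

```text
(no output)
```

View pics/z0.png

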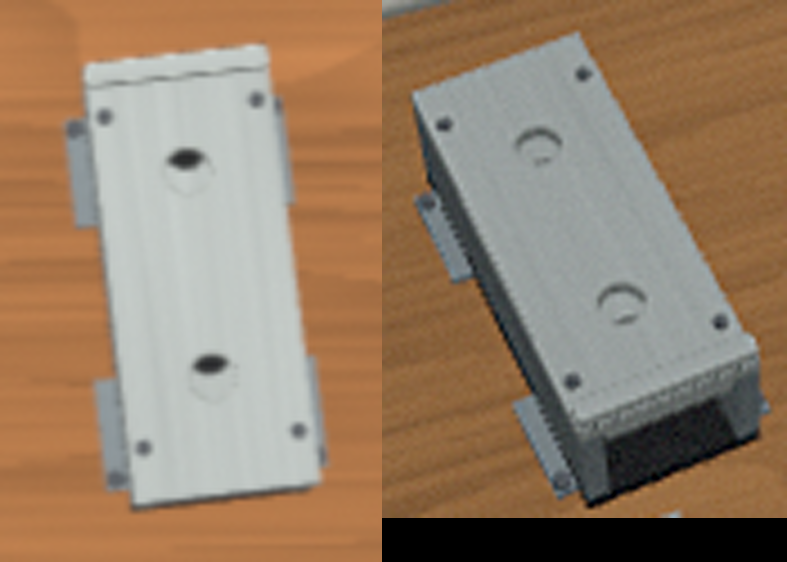

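View pics/z1.png

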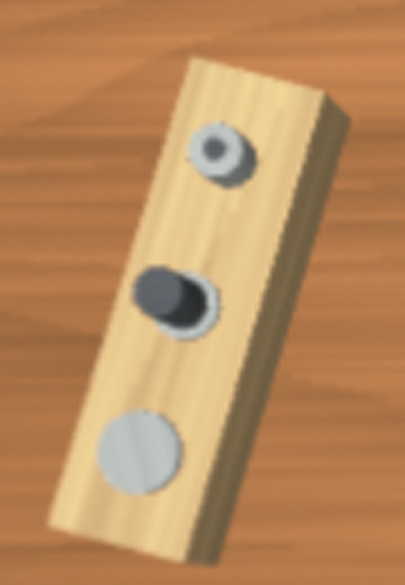

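```bash
cat > h.py <<'E'
import cv2,numpy as np
from scipy.spatial.transform import Rotation as R
from cell import get_calibration
def cal(n):
    c=get_calibration(n);K=np.array([[c['fx'],0,c['cx']],[0,c['fy'],c['cy']],[0,0,1]]);return K,np.array(c['D']),np.array(c['xyz']),R.from_euler('xyz',c['rotation']).as_matrix()
def rays(n,uv):
    K,D,t,M=cal(n);q=cv2.undistortPoints(np.array(uv,float).reshape(-1,1,2),K,D)[:,0]
    return t,np.c_[q,np.ones(len(q))]@M.T
def plane(n,uv,z):
    t,d=rays(n,uv);return t+d*((z-t[2])/d[:,2])[:,None]
def cloud(n,d):
    v,u=np.mgrid[0:480,0:640];t,r=rays(n,np.c_[u.ravel(),v.ravel()])
    return (t+r*d.ravel()[:,None]).reshape(480,640,3)
def proj(n,X):
    K,D,t,M=cal(n);Xc=(np.atleast_2d(X)-t)@M
    return cv2.projectPoints(Xc.reshape(-1,1,3),np.zeros(3),np.zeros(3),K,D)[0][:,0]
E
python3 - <<'E'
from h import *
for n in('top','scene'):
    f=np.load(n+'0.npz');P=cloud(n,f['d']);z=P[:,:,2]
    hsv=cv2.cvtColor(f['p'],cv2.COLOR_RGB2HSV)
    # table bias
    m=(abs(z)<.02);print(n,'table z',np.median(z[m]),z[m].std())
    for name,bx in (('mount',(.33,.56,-.15,.05)),('rack',(.3,.55,.15,.35))):
        bb=(P[:,:,0]>bx[0])&(P[:,:,0]<bx[1])&(P[:,:,1]>bx[2])&(P[:,:,1]<bx[3])
        m=(bb&(z>.052)&(z<.085)).astype(np.uint8)
        print(name,m.sum(),np.median(z[m>0]))
        cs,_=cv2.findContours(m,0,2);c=max(cs,key=cv2.contourArea)
        w=plane(n,c[:,0],np.median(z[m>0]))
        r=cv2.minAreaRect((w[:,:2]*1000).astype(np.float32));print(r, cv2.boxPoints(r).round(1).tolist())
        hi=bb&(z>.09);print('hi',hi.sum(),P[hi].mean(0) if hi.any() else '')
E
```

```text
top table z 0.0018708569330987412 0.0030132306746773665
mount 2061 0.06663775010722728
((513.7755737304688, -106.54434967041016), (99.26197052001953, 80.33731842041016), 5.802477836608887) [[460.29998779296875, -71.5999984741211], [468.5, -151.5], [567.2000122070312, -141.5], [559.0999755859375, -61.599998474121094]]
hi 1259 [ 0.4031789  -0.05060413  1.1871224 ]
rack 1775 0.06422600611764673
((502.35162353515625, 243.72096252441406), (63.96299362182617, 114.7645034790039), 73.99586486816406) [[438.3999938964844, 228.8000030517578], [548.7000122070312, 197.1999969482422], [566.2999877929688, 258.6000061035156], [456.0, 290.29998779296875]]
hi 90 [0.54409477 0.22974155 0.11041189]
scene table z -0.000459051722520587 0.00333196187877861
mount 1662 0.06470078399063339
((514.2596435546875, -107.4468994140625), (101.52999114990234, 82.54535675048828), 5.597024440765381) [[459.70001220703125, -71.30000305175781], [467.79998779296875, -153.5], [568.7999877929688, -143.60000610351562], [560.7999877929688, -61.400001525878906]]
hi 0 
rack 925 0.061617850421224585
((505.9053955078125, 241.1247100830078), (64.32470703125, 121.30582427978516), 73.64640045166016) [[438.70001220703125, 227.3000030517578], [555.0, 193.1999969482422], [573.2000122070312, 254.89999389648438], [456.79998779296875, 289.1000061035156]]
hi 44 [0.54541604 0.22902206 0.10844313]
```

Run:
```python
from h import *
for n in('top','scene'):
    f=np.load(n+'0.npz');P=cloud(n,f['d']);z=P[:,:,2]
    for name,bx,H in (('mount',(.35,.70,-.22,.0),.065),('rack',(.38,.68,.15,.35),.062)):
        bb=(P[:,:,0]>bx[0])&(P[:,:,0]<bx[1])&(P[:,:,1]>bx[2])&(P[:,:,1]<bx[3])&(f['d']>.1)
        m=(bb&(z>.048)&(z<.085)).astype(np.uint8)
        nl,lab,st,ce=cv2.connectedComponentsWithStats(m)
        for i in range(1,nl):
            if st[i][4]<500: continue
            c=cv2.findContours((lab==i).astype(np.uint8),0,1)[0][0]
            w=plane(n,c[:,0],H)
            r=cv2.minAreaRect((w[:,:2]*1000).astype(np.float32));print(n,name,np.round(r[0],1),np.round(r[1],1),round(r[2],2),'medz',np.median(z[lab==i]),st[i])
```

```text
top mount [ 559.8 -101.9] [192.6  80.9] 5.88 medz 0.06679367790226265 [ 309  190   53  103 4049]
top rack [548.5 230.6] [ 65.2 210.9] 74.23 medz 0.06393815345204246 [ 131  193   63  112 3307]
scene mount [ 563.  -102.5] [199.7  83.9] 6.13 medz 0.06474335507027873 [ 256  207   78   94 3727]
scene rack [553.4 227.6] [ 65.4 219.6] 74.43 medz 0.061481898181531824 [ 424  164   50   84 2328]
```

```bash
cat > ov.py <<'E'
from h import *
def ov(c,a,zs,fn,rc,ra,imgs=('top0.npz','scene0.npz')):
    out=[]
    T=lambda x,y,c=c,a=a:np.array([c[0]+x*np.cos(a)-y*np.sin(a),c[1]+x*np.sin(a)+y*np.cos(a)])
    Q=lambda x,y:T(x,y,rc,ra)
    th=np.linspace(0,2*np.pi,60)
    for n,fl in zip(('top','scene'),imgs):
        im=np.load(fl)['p'][:,:,::-1].copy();S=4
        big=cv2.resize(im,None,fx=S,fy=S,interpolation=cv2.INTER_CUBIC)
        def dr(pts,col):
            q=(proj(n,np.array(pts))+.5)*S-.5
            cv2.polylines(big,[np.round(q).astype(int)],True,col,1)
        for hx in(.045,-.045):
            o=T(hx,0);dr([[o[0]+.01*np.cos(t),o[1]+.01*np.sin(t),.065] for t in th],(0,0,255))
        dr([[*T(x,y),.065] for x,y in((-.095,-.04),(.095,-.04),(.095,.04),(-.095,.04))],(255,0,0))
        dr([[*Q(x,y),.062] for x,y in((-.105,-.03),(.105,-.03),(.105,.03),(-.105,.03))],(255,0,0))
        for hx,r,h in((.065,.012,.092),(0,.011,.112),(0,.015,.067),(-.065,.018,.07)):
            o=Q(hx,0);dr([[o[0]+r*np.cos(t),o[1]+r*np.sin(t),h] for t in th],(0,0,255))
        for k,(cx,hh) in enumerate(((T(0,0),.065),(Q(0,0),.062))):
            u=proj(n,[*cx,hh])[0]*S;x,y=int(u[0]),int(u[1])
            out.append(big[y-260:y+260,x-190:x+190])
    cv2.imwrite(fn+'m.png',np.hstack([out[0],out[2]]));cv2.imwrite(fn+'r.png',np.hstack([out[1],out[3]]))
E
python3 - <<'E'
from ov import *
ov((.5598,-.1019),np.radians(5.9),0,'pics/ov',(.5485,.2306),np.radians(-15.7))
E
```

```text
(no output)
```

View pics/ovm.png

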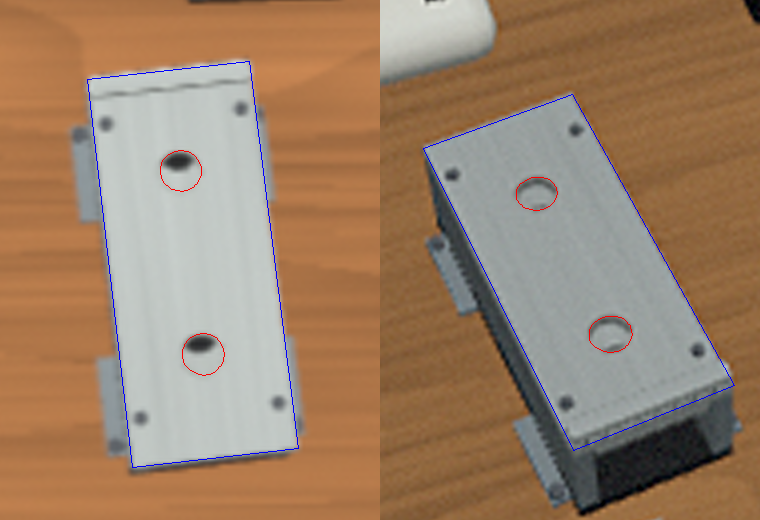

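View pics/ovr.png

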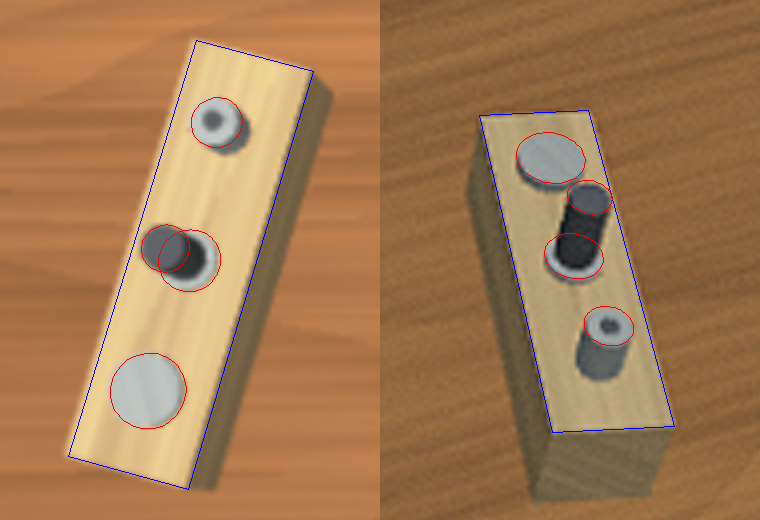

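```bash
cat > go.py <<'E'
import numpy as np,sys
# from commanded (x,y,z,yawdeg) to target
def go(a,b):
    y=np.radians(a[3]);d=np.array(b[:3])-a[:3]
    print('dx %.4f dy %.4f dz %.4f ry %.4f'%(d[0]*np.cos(y)+d[1]*np.sin(y),-d[2],-d[0]*np.sin(y)+d[1]*np.cos(y),-np.radians(b[3]-a[3])))
E
python3 -c "
from go import *
go((.222,-.476,.244,np.degrees(-1.134)),(.5485,.2306,.2,-15.7))"
```

```text
dx -0.5021 dy 0.0440 dz 0.5948 ry -0.8600
```

```bash
python3 -m creep '[{"dx":-0.502,"dz":0.595,"dy":0.044,"ry":-0.86,"gripper":0.45},{"dx":-0.502,"dz":0.595,"dy":0.044,"ry":-0.86,"gripper":0.45},{"dx":-0.502,"dz":0.595,"dy":0.044,"ry":-0.86,"gripper":0.45},{"dx":-0.502,"dz":0.595,"dy":0.044,"ry":-0.86,"gripper":0.45},{"dx":-0.502,"dz":0.595,"dy":0.044,"ry":-0.86,"gripper":0.45},{"dx":-0.502,"dz":0.595,"dy":0.044,"ry":-0.86,"gripper":0.45},{"dx":-0.502,"dz":0.595,"dy":0.044,"ry":-0.86,"gripper":0.45},{"dx":-0.502,"dz":0.595,"dy":0.044,"ry":-0.86,"gripper":0.45},{"dx":-0.502,"dz":0.595,"dy":0.044,"ry":-0.86,"gripper":0.45},{"dx":-0.502,"dz":0.595,"dy":0.044,"ry":-0.86,"gripper":0.45},{"dx":-0.502,"dz":0.595,"dy":0.044,"ry":-0.86,"gripper":0.45},{"dx":-0.502,"dz":0.595,"dy":0.044,"ry":-0.86,"gripper":0.45},{"dx":-0.502,"dz":0.595,"dy":0.044,"ry":-0.86,"gripper":0.45},{"dx":-0.502,"dz":0.595,"dy":0.044,"ry":-0.86,"gripper":0.45},{"dx":-0.502,"dz":0.595,"dy":0.044,"ry":-0.86,"gripper":0.45},{"dx":-0.502,"dz":0.595,"dy":0.044,"ry":-0.86,"gripper":0.45}]'
```

```text
invalid input at $[0]: expected keys dx, dy, dz, rx, ry, rz, gripper
```

```bash
python3 -m creep '[{"dx":-0.502,"dy":0.044,"dz":0.595,"rx":0,"ry":-0.86,"rz":0,"gripper":0.45},{"dx":-0.502,"dy":0.044,"dz":0.595,"rx":0,"ry":-0.86,"rz":0,"gripper":0.45},{"dx":-0.502,"dy":0.044,"dz":0.595,"rx":0,"ry":-0.86,"rz":0,"gripper":0.45},{"dx":-0.502,"dy":0.044,"dz":0.595,"rx":0,"ry":-0.86,"rz":0,"gripper":0.45},{"dx":-0.502,"dy":0.044,"dz":0.595,"rx":0,"ry":-0.86,"rz":0,"gripper":0.45},{"dx":-0.502,"dy":0.044,"dz":0.595,"rx":0,"ry":-0.86,"rz":0,"gripper":0.45},{"dx":-0.502,"dy":0.044,"dz":0.595,"rx":0,"ry":-0.86,"rz":0,"gripper":0.45},{"dx":-0.502,"dy":0.044,"dz":0.595,"rx":0,"ry":-0.86,"rz":0,"gripper":0.45},{"dx":-0.502,"dy":0.044,"dz":0.595,"rx":0,"ry":-0.86,"rz":0,"gripper":0.45},{"dx":-0.502,"dy":0.044,"dz":0.595,"rx":0,"ry":-0.86,"rz":0,"gripper":0.45},{"dx":-0.502,"dy":0.044,"dz":0.595,"rx":0,"ry":-0.86,"rz":0,"gripper":0.45},{"dx":-0.502,"dy":0.044,"dz":0.595,"rx":0,"ry":-0.86,"rz":0,"gripper":0.45},{"dx":-0.502,"dy":0.044,"dz":0.595,"rx":0,"ry":-0.86,"rz":0,"gripper":0.45},{"dx":-0.502,"dy":0.044,"dz":0.595,"rx":0,"ry":-0.86,"rz":0,"gripper":0.45},{"dx":-0.502,"dy":0.044,"dz":0.595,"rx":0,"ry":-0.86,"rz":0,"gripper":0.45},{"dx":-0.502,"dy":0.044,"dz":0.595,"rx":0,"ry":-0.86,"rz":0,"gripper":0.45}]'
```

```text
time: 2.1
tool_pos: [0.5487, 0.2297, 0.1999]
tool_rot: [-1.571, 0.0, -0.275]
contact_force: [0.2, -0.4, 0.7]
opening: 0.0412
```

Run:
```python
from h import *
from cell import read_camera,status
print(status.observe()['tool_pos'])
p,d=read_camera('scene');cv2.imwrite('pics/s1.png',cv2.resize(p[60:260,360:520,::-1],None,fx=3,fy=3));print(status.observe()['tool_pos'])
```

```text
[0.54868027 0.22973673 0.19990399]
[0.54878093 0.22976884 0.19999714]
```

View pics/s1.png

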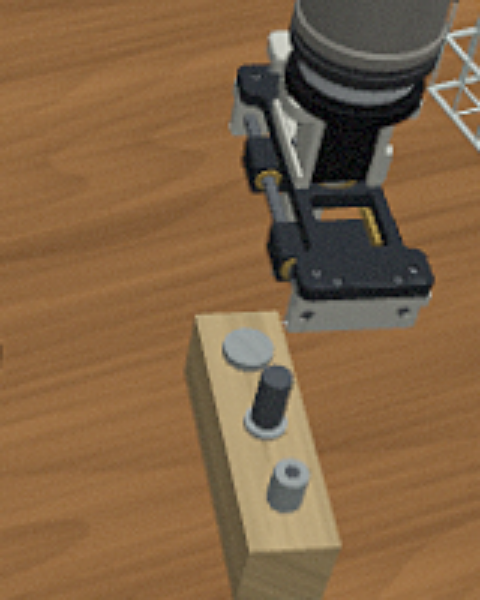

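Run:
```python
from h import *
from cell import read_camera,status
a=np.radians(-15.7);c=np.array([.5487,.2297])
ux=np.array([np.cos(a),np.sin(a)]);uy=np.array([-ux[1],ux[0]])
for z in(.183,.25):
  for jx in(-.04,-.021,.021,.04):
    print(z,jx,[((proj('scene',[*(c+ux*jx+uy*w),z])[0]-[360,60])*3).round() for w in(-.0095,.0095)])
p,d=read_camera('scene');cv2.imwrite('pics/s2.png',p[:,:,::-1])
```

```text
0.183 -0.04 [array([267., 253.]), array([297., 252.])]
0.183 -0.021 [array([273., 275.]), array([303., 273.])]
0.183 0.021 [array([287., 323.]), array([317., 322.])]
0.183 0.04 [array([293., 346.]), array([324., 345.])]
0.25 -0.04 [array([286., 173.]), array([317., 172.])]
0.25 -0.021 [array([293., 194.]), array([324., 193.])]
0.25 0.021 [array([308., 243.]), array([340., 242.])]
0.25 0.04 [array([315., 267.]), array([347., 265.])]
```

View pics/s2.png

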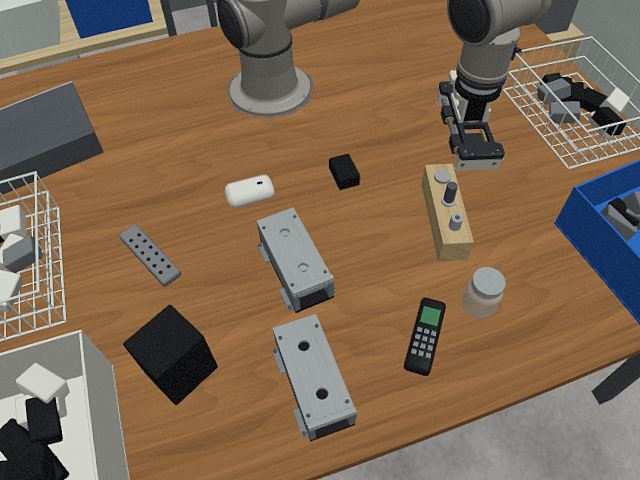

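Run:
```python
from h import *
from cell import read_camera,status
p,d=read_camera('scene');P=cloud('scene',d)
s=status.observe();M=R.from_euler('xyz',s['tool_rot']).as_matrix()
print(s['tool_pos'],s['qpos'])
for u,v in((290,325),(300,325),(350,320),(412,320),(300,310),(350,280),(420,270),(300,270),(270,180),(250,80),(290,265),(275,245),(320,195),(360,150),(370,50)):
    X=P[60+v//3,360+u//3];print((u,v),X.round(3),((X-s['tool_pos'])@M).round(3),p[60+v//3,360+u//3])
```

```text
[0.54890562 0.23005493 0.20006289] [ 2.68235059e-01  5.05192128e-01  1.38900143e+00 -1.69102795e-04
  1.24701697e+00  5.43446815e-01]
(290, 325) [0.624 0.171 0.255] [ 0.088 -0.055 -0.037] [109 114 109]
(300, 325) [0.625 0.178 0.254] [ 0.088 -0.054 -0.03 ] [119 121 114]
(350, 320) [0.631 0.204 0.256] [ 0.087 -0.056 -0.003] [115 114 111]
(412, 320) [0.642 0.239 0.255] [ 0.087 -0.054  0.034] [115 120 112]
(300, 310) [0.629 0.172 0.271] [ 0.093 -0.071 -0.034] [127 127 117]
(350, 280) [0.633 0.195 0.29 ] [ 0.09  -0.09  -0.011] [48 54 57]
(420, 270) [0.639 0.236 0.289] [ 0.085 -0.089  0.03 ] [45 49 59]
(300, 270) [0.619 0.173 0.292] [ 0.083 -0.092 -0.036] [48 49 57]
(270, 180) [0.525 0.209 0.265] [-0.018 -0.065 -0.027] [102 106 113]
(250, 80) [0.464 0.221 0.29 ] [-0.079 -0.09  -0.032] [43 45 54]
(290, 265) [0.592 0.185 0.267] [ 0.054 -0.067 -0.032] [118 103  61]
(275, 245) [0.575 0.184 0.268] [ 0.038 -0.068 -0.037] [ 8 16 21]
(320, 195) [0.567 0.213 0.288] [ 0.022 -0.088 -0.012] [28 30 28]
(360, 150) [0.566 0.234 0.315] [ 0.016 -0.115  0.008] [0 3 0]
(370, 50) [0.58  0.211 0.398] [ 0.035 -0.198 -0.01 ] [78 75 71]
```

```bash
python3 -m creep '[{"dx":0,"dy":0.03,"dz":0,"rx":0,"ry":0,"rz":0,"gripper":0.45},{"dx":0,"dy":0.06,"dz":0,"rx":0,"ry":0,"rz":0,"gripper":0.45},{"dx":0,"dy":0.085,"dz":0,"rx":0,"ry":0,"rz":0,"gripper":0.45},{"dx":0,"dy":0.1,"dz":0,"rx":0,"ry":0,"rz":0,"gripper":0.45},{"dx":0,"dy":0.108,"dz":0,"rx":0,"ry":0,"rz":0,"gripper":0.45},{"dx":0,"dy":0.108,"dz":0,"rx":0,"ry":0,"rz":0,"gripper":0.45},{"dx":0,"dy":0.108,"dz":0,"rx":0,"ry":0,"rz":0,"gripper":0.1},{"dx":0,"dy":0.108,"dz":0,"rx":0,"ry":0,"rz":0,"gripper":0.1},{"dx":0,"dy":0.108,"dz":0,"rx":0,"ry":0,"rz":0,"gripper":0.1},{"dx":0,"dy":0.108,"dz":0,"rx":0,"ry":0,"rz":0,"gripper":0.1},{"dx":0,"dy":0.108,"dz":0,"rx":0,"ry":0,"rz":0,"gripper":0.1},{"dx":0,"dy":0.108,"dz":0,"rx":0,"ry":0,"rz":0,"gripper":0.1}]' 40
```

```text
time: 3.75
tool_pos: [0.5488, 0.231, 0.0923]
tool_rot: [-1.571, -0.0, -0.274]
contact_force: [-2.7, 0.7, 5.7]
opening: 0.0214
```

```bash
python3 -c "
from go import *
go((.5485,.2306,.2,-15.7),(.6106,-.0967,.2,5.9))"
python3 -m creep '[{"dx":0,"dy":-0.02,"dz":0,"rx":0,"ry":0,"rz":0,"gripper":0.1},{"dx":0,"dy":-0.05,"dz":0,"rx":0,"ry":0,"rz":0,"gripper":0.1},{"dx":0,"dy":-0.08,"dz":0,"rx":0,"ry":0,"rz":0,"gripper":0.1},{"dx":0,"dy":-0.1,"dz":0,"rx":0,"ry":0,"rz":0,"gripper":0.1},{"dx":0,"dy":-0.108,"dz":0,"rx":0,"ry":0,"rz":0,"gripper":0.1},{"dx":0,"dy":-0.108,"dz":0,"rx":0,"ry":0,"rz":0,"gripper":0.1}]'
```

```text
dx 0.1484 dy -0.0000 dz -0.2983 ry -0.3770
time: 4.5
tool_pos: [0.5489, 0.2308, 0.1994]
tool_rot: [-1.571, -0.0, -0.274]
contact_force: [-1.0, 0.0, -1.0]
opening: 0.0214
```

```bash
python3 -m creep '[{"dx":0.025,"dy":0,"dz":-0.05,"rx":0,"ry":-0.063,"rz":0,"gripper":0.1},{"dx":0.05,"dy":0,"dz":-0.1,"rx":0,"ry":-0.126,"rz":0,"gripper":0.1},{"dx":0.075,"dy":0,"dz":-0.15,"rx":0,"ry":-0.189,"rz":0,"gripper":0.1},{"dx":0.1,"dy":0,"dz":-0.2,"rx":0,"ry":-0.252,"rz":0,"gripper":0.1},{"dx":0.125,"dy":0,"dz":-0.25,"rx":0,"ry":-0.315,"rz":0,"gripper":0.1},{"dx":0.14,"dy":0,"dz":-0.28,"rx":0,"ry":-0.36,"rz":0,"gripper":0.1},{"dx":0.148,"dy":0,"dz":-0.298,"rx":0,"ry":-0.377,"rz":0,"gripper":0.1},{"dx":0.148,"dy":0,"dz":-0.298,"rx":0,"ry":-0.377,"rz":0,"gripper":0.1},{"dx":0.148,"dy":0,"dz":-0.298,"rx":0,"ry":-0.377,"rz":0,"gripper":0.1}]'
python3 - <<'E'
from h import *
from cell import read_camera,status
p,d=read_camera('scene');np.savez('s3.npz',p=p,d=d);cv2.imwrite('pics/s3.png',cv2.resize(p[120:320,220:400,::-1],None,fx=3,fy=3,interpolation=cv2.INTER_CUBIC))
s=status.observe();print(s['tool_pos'],s['tool_rot'],s['contact_force'])
E
```

```text
time: 5.62
tool_pos: [0.6103, -0.0952, 0.1988]
tool_rot: [-1.57, 0.002, 0.103]
contact_force: [-0.0, 0.6, -1.8]
opening: 0.0211
[ 0.61041354 -0.09496268  0.19906459] [-1.57009081e+00  1.14151128e-03  1.03675385e-01] [ 0.57991611 -0.73411485 -1.58826194]
```

View pics/s3.png

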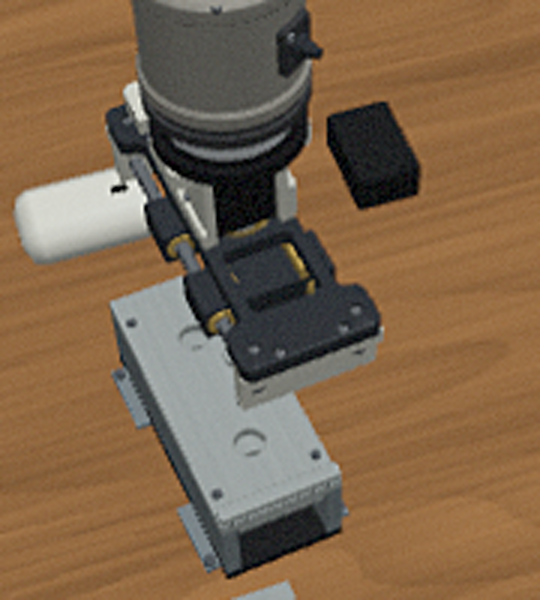

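```bash
python3 -m creep '[{"dx":0,"dy":0.02,"dz":-0.0015,"rx":0,"ry":0,"rz":0,"gripper":0.1},{"dx":0,"dy":0.04,"dz":-0.0015,"rx":0,"ry":0,"rz":0,"gripper":0.1},{"dx":0,"dy":0.046,"dz":-0.0015,"rx":0,"ry":0,"rz":0,"gripper":0.1},{"dx":0,"dy":0.046,"dz":-0.0015,"rx":0,"ry":0,"rz":0,"gripper":0.1},{"dx":0,"dy":0.046,"dz":-0.0015,"rx":0,"ry":0,"rz":0,"gripper":0.1}]'
python3 - <<'E'
from h import *
from cell import read_camera,status
o=[]
for n,b in(('scene',(180,340,230,370)),('top',(140,300,280,400))):
  p,d=read_camera(n);np.savez(n+'4.npz',p=p,d=d);o.append(cv2.resize(p[b[0]:b[1],b[2]:b[3],::-1],(390,int(390*(b[1]-b[0])/(b[3]-b[2]))),interpolation=cv2.INTER_CUBIC))
h=max(x.shape[0] for x in o);cv2.imwrite('pics/s4.png',np.hstack([cv2.copyMakeBorder(x,0,h-x.shape[0],0,0,0) for x in o]))
s=status.observe();print(s['tool_pos'],s['tool_rot'],s['contact_force'])
E
```

```text
time: 6.3
tool_pos: [0.6114, -0.0974, 0.1547]
tool_rot: [-1.571, -0.001, 0.103]
contact_force: [0.3, 0.3, -1.5]
opening: 0.0215
[ 0.61133048 -0.09756669  0.15461108] [-1.57147931e+00 -1.50175819e-03  1.03135416e-01] [-0.4211995   0.39854175 -2.59429323]
```

View pics/s4.png

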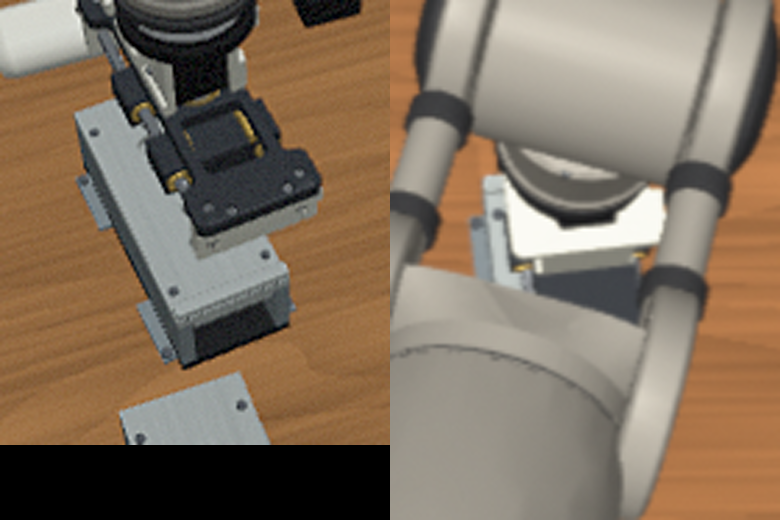

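```bash
python3 -m creep '[{"dx":-0.0006,"dy":0.004,"dz":0.0005,"rx":0,"ry":0,"rz":0,"gripper":0.1},{"dx":-0.0006,"dy":0.007,"dz":0.0005,"rx":0,"ry":0,"rz":0,"gripper":0.1},{"dx":-0.0006,"dy":0.009,"dz":0.0005,"rx":0,"ry":0,"rz":0,"gripper":0.1},{"dx":-0.0006,"dy":0.009,"dz":0.0005,"rx":0,"ry":0,"rz":0,"gripper":0.1}]' 50
python3 -m creep '[{"dx":0,"dy":0.002,"dz":0,"rx":0,"ry":0,"rz":0,"gripper":0.1},{"dx":0,"dy":0.0035,"dz":0,"rx":0,"ry":0,"rz":0,"gripper":0.1},{"dx":0,"dy":0.0045,"dz":0,"rx":0,"ry":0,"rz":0,"gripper":0.1},{"dx":0,"dy":0.0045,"dz":0,"rx":0,"ry":0,"rz":0,"gripper":0.1}]'
```

```text
time: 6.9
tool_pos: [0.6101, -0.0971, 0.1444]
tool_rot: [-1.571, 0.001, 0.103]
contact_force: [-0.2, -0.3, -2.1]
opening: 0.0213
time: 7.4
tool_pos: [0.6102, -0.0971, 0.1401]
tool_rot: [-1.571, 0.0, 0.103]
contact_force: [0.1, -0.4, -1.7]
opening: 0.0211
```

```bash
python3 -m creep '[{"dx":0,"dy":0.001,"dz":0,"rx":0,"ry":0,"rz":0,"gripper":0.1},{"dx":0,"dy":0.002,"dz":0,"rx":0,"ry":0,"rz":0,"gripper":0.1},{"dx":0,"dy":0.003,"dz":0,"rx":0,"ry":0,"rz":0,"gripper":0.1},{"dx":0,"dy":0.003,"dz":0,"rx":0,"ry":0,"rz":0,"gripper":0.1}]'
python3 -m creep '[{"dx":0,"dy":0.001,"dz":0,"rx":0,"ry":0,"rz":0,"gripper":0.1},{"dx":0,"dy":0.002,"dz":0,"rx":0,"ry":0,"rz":0,"gripper":0.1},{"dx":0,"dy":0.002,"dz":0,"rx":0,"ry":0,"rz":0,"gripper":0.1}]'
```

```text
time: 7.9
tool_pos: [0.6102, -0.0971, 0.1371]
tool_rot: [-1.571, 0.0, 0.103]
contact_force: [-0.9, -0.1, -2.3]
opening: 0.0214
time: 8.28
tool_pos: [0.6102, -0.0971, 0.1351]
tool_rot: [-1.571, 0.0, 0.103]
contact_force: [-0.8, 0.2, -2.2]
opening: 0.0212
```

```bash
python3 -m creep '[{"dx":0,"dy":0.001,"dz":0,"rx":0,"ry":0,"rz":0,"gripper":0.1},{"dx":0,"dy":0.002,"dz":0,"rx":0,"ry":0,"rz":0,"gripper":0.1},{"dx":0,"dy":0.003,"dz":0,"rx":0,"ry":0,"rz":0,"gripper":0.1},{"dx":0,"dy":0.003,"dz":0,"rx":0,"ry":0,"rz":0,"gripper":0.1}]'
python3 -m creep '[{"dx":-0.001,"dy":0,"dz":0,"rx":0,"ry":0,"rz":0,"gripper":0.1},{"dx":-0.002,"dy":0,"dz":0,"rx":0,"ry":0,"rz":0,"gripper":0.1},{"dx":-0.003,"dy":0,"dz":0,"rx":0,"ry":0,"rz":0,"gripper":0.1},{"dx":-0.004,"dy":0,"dz":0,"rx":0,"ry":0,"rz":0,"gripper":0.1},{"dx":-0.004,"dy":0,"dz":0,"rx":0,"ry":0,"rz":0,"gripper":0.1}]'
```

```text
time: 8.78
tool_pos: [0.6102, -0.0971, 0.1321]
tool_rot: [-1.571, 0.0, 0.103]
contact_force: [1.0, 0.8, -2.3]
opening: 0.021
time: 9.4
tool_pos: [0.6067, -0.0975, 0.1324]
tool_rot: [-1.571, -0.001, 0.103]
contact_force: [2.4, 0.4, -2.3]
opening: 0.0211
```

```bash
python3 -m creep '[{"dx":-0.001,"dy":0,"dz":0,"rx":0,"ry":0,"rz":0,"gripper":0.1},{"dx":-0.002,"dy":0,"dz":0,"rx":0,"ry":0,"rz":0,"gripper":0.1},{"dx":-0.003,"dy":0,"dz":0,"rx":0,"ry":0,"rz":0,"gripper":0.1},{"dx":-0.003,"dy":0,"dz":0,"rx":0,"ry":0,"rz":0,"gripper":0.1}]'
python3 -m creep '[{"dx":-0.001,"dy":0,"dz":0,"rx":0,"ry":0,"rz":0,"gripper":0.1},{"dx":-0.002,"dy":0,"dz":0,"rx":0,"ry":0,"rz":0,"gripper":0.1},{"dx":-0.003,"dy":0,"dz":0,"rx":0,"ry":0,"rz":0,"gripper":0.1},{"dx":-0.003,"dy":0,"dz":0,"rx":0,"ry":0,"rz":0,"gripper":0.1}]'
```

```text
time: 9.9
tool_pos: [0.6039, -0.0978, 0.1324]
tool_rot: [-1.571, -0.002, 0.103]
contact_force: [4.4, 0.8, -3.1]
opening: 0.0211
time: 10.4
tool_pos: [0.6008, -0.0982, 0.1324]
tool_rot: [-1.571, -0.001, 0.103]
contact_force: [4.7, 0.1, -3.7]
opening: 0.0211
```

```bash
python3 -m creep '[{"dx":-0.001,"dy":0,"dz":0,"rx":0,"ry":0,"rz":0,"gripper":0.1},{"dx":-0.002,"dy":0,"dz":0,"rx":0,"ry":0,"rz":0,"gripper":0.1},{"dx":-0.002,"dy":0,"dz":0,"rx":0,"ry":0,"rz":0,"gripper":0.1}]'
python3 -m creep '[{"dx":-0.0005,"dy":0,"dz":0,"rx":0,"ry":0,"rz":0,"gripper":0.1},{"dx":-0.001,"dy":0,"dz":0,"rx":0,"ry":0,"rz":0,"gripper":0.1},{"dx":-0.001,"dy":0,"dz":0,"rx":0,"ry":0,"rz":0,"gripper":0.1}]'
```

```text
time: 10.78
tool_pos: [0.5987, -0.0984, 0.1324]
tool_rot: [-1.571, -0.001, 0.103]
contact_force: [4.7, 1.6, -2.6]
opening: 0.0208
time: 11.15
tool_pos: [0.5976, -0.0985, 0.1324]
tool_rot: [-1.571, -0.001, 0.103]
contact_force: [4.8, 1.0, -2.6]
opening: 0.0212
```

```bash
python3 -m creep '[{"dx":-0.0005,"dy":0,"dz":0,"rx":0,"ry":0,"rz":0,"gripper":0.1},{"dx":-0.0005,"dy":0,"dz":0,"rx":0,"ry":0,"rz":0,"gripper":0.1}]'
python3 -m creep '[{"dx":-0.0005,"dy":0,"dz":0,"rx":0,"ry":0,"rz":0,"gripper":0.1},{"dx":-0.0005,"dy":0,"dz":0,"rx":0,"ry":0,"rz":0,"gripper":0.1}]'
```

```text
time: 11.4
tool_pos: [0.597, -0.0985, 0.1324]
tool_rot: [-1.571, -0.001, 0.103]
contact_force: [4.3, 0.6, -3.1]
opening: 0.0215
time: 11.65
tool_pos: [0.5965, -0.0986, 0.1323]
tool_rot: [-1.571, -0.0, 0.103]
contact_force: [5.5, 0.7, -2.7]
opening: 0.0212
```

```bash
python3 -m creep '[{"dx":-0.0005,"dy":0,"dz":0,"rx":0,"ry":0,"rz":0,"gripper":0.1},{"dx":-0.0005,"dy":0,"dz":0,"rx":0,"ry":0,"rz":0,"gripper":0.1}]'
```

```text
time: 11.9
tool_pos: [0.5959, -0.0986, 0.1323]
tool_rot: [-1.571, -0.0, 0.103]
contact_force: [5.6, 1.0, -2.7]
opening: 0.0211
```

```bash
python3 -m creep '[{"dx":-0.0005,"dy":0,"dz":0,"rx":0,"ry":0,"rz":0,"gripper":0.1},{"dx":-0.0005,"dy":0,"dz":0,"rx":0,"ry":0,"rz":0,"gripper":0.1}]'
```

```text
time: 12.15
tool_pos: [0.5954, -0.0987, 0.1323]
tool_rot: [-1.571, -0.0, 0.103]
contact_force: [5.1, 1.1, -1.2]
opening: 0.0214
```

```bash
python3 -m creep '[{"dx":0.003,"dy":0,"dz":0,"rx":0,"ry":0,"rz":0,"gripper":0.1},{"dx":0.003,"dy":-0.004,"dz":0,"rx":0,"ry":0,"rz":0,"gripper":0.1},{"dx":0.003,"dy":-0.008,"dz":0,"rx":0,"ry":0,"rz":0,"gripper":0.1},{"dx":0.003,"dy":-0.008,"dz":0,"rx":0,"ry":0,"rz":0,"gripper":0.1}]'
python3 -m creep '[{"dx":-0.001,"dy":0,"dz":0,"rx":0,"ry":0,"rz":0,"gripper":0.1},{"dx":-0.002,"dy":0,"dz":0,"rx":0,"ry":0,"rz":0,"gripper":0.1},{"dx":-0.002,"dy":0,"dz":0,"rx":0,"ry":0,"rz":0,"gripper":0.1}]'
```

```text
time: 12.65
tool_pos: [0.5982, -0.0984, 0.1406]
tool_rot: [-1.571, -0.0, 0.103]
contact_force: [-0.1, 0.2, -2.1]
opening: 0.0211
time: 13.02
tool_pos: [0.5962, -0.0986, 0.1402]
tool_rot: [-1.571, 0.0, 0.103]
contact_force: [0.1, -0.4, -1.0]
opening: 0.021
```

```bash
python3 -m creep '[{"dx":-0.0005,"dy":0,"dz":0,"rx":0,"ry":0,"rz":0,"gripper":0.1},{"dx":-0.001,"dy":0,"dz":0,"rx":0,"ry":0,"rz":0,"gripper":0.1},{"dx":-0.001,"dy":0,"dz":0,"rx":0,"ry":0,"rz":0,"gripper":0.1}]'
```

```text
time: 13.4
tool_pos: [0.5954, -0.0987, 0.1403]
tool_rot: [-1.571, -0.0, 0.103]
contact_force: [1.3, 0.3, -3.1]
opening: 0.0211
```

```bash
python3 -m creep '[{"dx":-0.0005,"dy":0,"dz":0,"rx":0,"ry":0,"rz":0,"gripper":0.1},{"dx":-0.001,"dy":0,"dz":0,"rx":0,"ry":0,"rz":0,"gripper":0.1},{"dx":-0.001,"dy":0,"dz":0,"rx":0,"ry":0,"rz":0,"gripper":0.1}]'
```

```text
time: 13.78
tool_pos: [0.5949, -0.0988, 0.1404]
tool_rot: [-1.571, -0.002, 0.103]
contact_force: [4.8, 0.6, -3.8]
opening: 0.0215
```

```bash
python3 -m creep '[{"dx":0.004,"dy":0,"dz":0.0005,"rx":0,"ry":0,"rz":0,"gripper":0.1},{"dx":0.0087,"dy":0,"dz":0.0005,"rx":0,"ry":0,"rz":0,"gripper":0.1},{"dx":0.0087,"dy":0.003,"dz":0.0005,"rx":0,"ry":0,"rz":0,"gripper":0.1},{"dx":0.0087,"dy":0.006,"dz":0.0005,"rx":0,"ry":0,"rz":0,"gripper":0.1},{"dx":0.0087,"dy":0.006,"dz":0.0005,"rx":0,"ry":0,"rz":0,"gripper":0.1}]'
python3 -m creep '[{"dx":0,"dy":0.002,"dz":0,"rx":0,"ry":0,"rz":0,"gripper":0.1},{"dx":0,"dy":0.004,"dz":0,"rx":0,"ry":0,"rz":0,"gripper":0.1},{"dx":0,"dy":0.004,"dz":0,"rx":0,"ry":0,"rz":0,"gripper":0.1}]'
```

```text
time: 14.4
tool_pos: [0.6025, -0.0973, 0.1337]
tool_rot: [-1.571, 0.001, 0.103]
contact_force: [-0.2, -0.3, -1.8]
opening: 0.0215
time: 14.78
tool_pos: [0.6028, -0.0974, 0.13]
tool_rot: [-1.571, 0.0, 0.103]
contact_force: [-0.4, -0.7, -1.0]
opening: 0.0212
```

```bash
python3 -m creep '[{"dx":0,"dy":0.0015,"dz":0,"rx":0,"ry":0,"rz":0,"gripper":0.1},{"dx":0,"dy":0.003,"dz":0,"rx":0,"ry":0,"rz":0,"gripper":0.1},{"dx":0,"dy":0.0045,"dz":0,"rx":0,"ry":0,"rz":0,"gripper":0.1},{"dx":0,"dy":0.006,"dz":0,"rx":0,"ry":0,"rz":0,"gripper":0.1},{"dx":0,"dy":0.006,"dz":0,"rx":0,"ry":0,"rz":0,"gripper":0.1}]'
```

```text
time: 15.4
tool_pos: [0.6029, -0.0974, 0.124]
tool_rot: [-1.571, 0.0, 0.103]
contact_force: [0.7, -0.5, -1.1]
opening: 0.0214
```

```bash
python3 -m creep '[{"dx":0,"dy":0.0015,"dz":0,"rx":0,"ry":0,"rz":0,"gripper":0.1},{"dx":0,"dy":0.003,"dz":0,"rx":0,"ry":0,"rz":0,"gripper":0.1},{"dx":0,"dy":0.004,"dz":0,"rx":0,"ry":0,"rz":0,"gripper":0.1},{"dx":0,"dy":0.004,"dz":0,"rx":0,"ry":0,"rz":0,"gripper":0.1}]'
```

```text
time: 15.9
tool_pos: [0.6029, -0.0974, 0.1201]
tool_rot: [-1.571, 0.0, 0.103]
contact_force: [0.4, 0.2, -1.1]
opening: 0.0213
```

```bash
python3 -m creep '[{"dx":0,"dy":0.001,"dz":0,"rx":0,"ry":0,"rz":0,"gripper":0.1},{"dx":0,"dy":0.002,"dz":0,"rx":0,"ry":0,"rz":0,"gripper":0.1},{"dx":0,"dy":0.002,"dz":0,"rx":0,"ry":0,"rz":0,"gripper":0.1}]'
```

```text
time: 16.27
tool_pos: [0.6029, -0.0974, 0.1181]
tool_rot: [-1.571, 0.0, 0.103]
contact_force: [0.4, 0.4, -1.0]
opening: 0.021
```

```bash
python3 -m creep '[{"dx":0,"dy":0.001,"dz":0,"rx":0,"ry":0,"rz":0,"gripper":0.1},{"dx":0,"dy":0.002,"dz":0,"rx":0,"ry":0,"rz":0,"gripper":0.1},{"dx":0,"dy":0.003,"dz":0,"rx":0,"ry":0,"rz":0,"gripper":0.1},{"dx":0,"dy":0.003,"dz":0,"rx":0,"ry":0,"rz":0,"gripper":0.1}]'
```

```text
time: 16.77
tool_pos: [0.6029, -0.0974, 0.1151]
tool_rot: [-1.571, 0.0, 0.103]
contact_force: [0.8, 0.7, -1.8]
opening: 0.0215
```

```bash
python3 -m creep '[{"dx":0,"dy":0.001,"dz":0,"rx":0,"ry":0,"rz":0,"gripper":0.1},{"dx":0,"dy":0.002,"dz":0,"rx":0,"ry":0,"rz":0,"gripper":0.1},{"dx":0,"dy":0.003,"dz":0,"rx":0,"ry":0,"rz":0,"gripper":0.1},{"dx":0,"dy":0.003,"dz":0,"rx":0,"ry":0,"rz":0,"gripper":0.1}]'
```

```text
time: 17.27
tool_pos: [0.6029, -0.0974, 0.1121]
tool_rot: [-1.571, 0.0, 0.103]
contact_force: [-0.2, -0.5, -1.7]
opening: 0.0206
```

```bash
python3 -m creep '[{"dx":0,"dy":0.001,"dz":0,"rx":0,"ry":0,"rz":0,"gripper":0.1},{"dx":0,"dy":0.002,"dz":0,"rx":0,"ry":0,"rz":0,"gripper":0.1},{"dx":0,"dy":0.002,"dz":0,"rx":0,"ry":0,"rz":0,"gripper":0.1}]'
```

```text
time: 17.65
tool_pos: [0.6029, -0.0974, 0.1101]
tool_rot: [-1.571, 0.0, 0.103]
contact_force: [-0.1, 0.2, -0.9]
opening: 0.0212
```

```bash
python3 -m creep '[{"dx":0,"dy":0.001,"dz":0,"rx":0,"ry":0,"rz":0,"gripper":0.1},{"dx":0,"dy":0.002,"dz":0,"rx":0,"ry":0,"rz":0,"gripper":0.1},{"dx":0,"dy":0.002,"dz":0,"rx":0,"ry":0,"rz":0,"gripper":0.1}]'
```

```text
time: 18.02
tool_pos: [0.6029, -0.0974, 0.1081]
tool_rot: [-1.571, 0.0, 0.103]
contact_force: [1.1, -0.2, -2.3]
opening: 0.0213
```

```bash
python3 -m creep '[{"dx":0,"dy":0.001,"dz":0,"rx":0,"ry":0,"rz":0,"gripper":0.1},{"dx":0,"dy":0.002,"dz":0,"rx":0,"ry":0,"rz":0,"gripper":0.1},{"dx":0,"dy":0.002,"dz":0,"rx":0,"ry":0,"rz":0,"gripper":0.1}]'
```

```text
time: 18.4
tool_pos: [0.6029, -0.0974, 0.1061]
tool_rot: [-1.571, 0.0, 0.103]
contact_force: [0.2, 0.2, -2.3]
opening: 0.0209
```

```bash
python3 -m creep '[{"dx":0,"dy":0.001,"dz":0,"rx":0,"ry":0,"rz":0,"gripper":0.1},{"dx":0,"dy":0.002,"dz":0,"rx":0,"ry":0,"rz":0,"gripper":0.1},{"dx":0,"dy":0.002,"dz":0,"rx":0,"ry":0,"rz":0,"gripper":0.1}]'
```

```text
time: 18.77
tool_pos: [0.6029, -0.0974, 0.1041]
tool_rot: [-1.571, 0.0, 0.103]
contact_force: [0.1, 0.4, -2.0]
opening: 0.0214
```

```bash
python3 -m creep '[{"dx":0,"dy":0.001,"dz":0,"rx":0,"ry":0,"rz":0,"gripper":0.1},{"dx":0,"dy":0.002,"dz":0,"rx":0,"ry":0,"rz":0,"gripper":0.1},{"dx":0,"dy":0.003,"dz":0,"rx":0,"ry":0,"rz":0,"gripper":0.1},{"dx":0,"dy":0.003,"dz":0,"rx":0,"ry":0,"rz":0,"gripper":0.1}]'
```

```text
time: 19.27
tool_pos: [0.6029, -0.0974, 0.1011]
tool_rot: [-1.571, 0.0, 0.103]
contact_force: [-0.6, 0.4, -2.1]
opening: 0.021
```

```bash
python3 -m creep '[{"dx":0,"dy":0.001,"dz":0,"rx":0,"ry":0,"rz":0,"gripper":0.1},{"dx":0,"dy":0.002,"dz":0,"rx":0,"ry":0,"rz":0,"gripper":0.1},{"dx":0,"dy":0.003,"dz":0,"rx":0,"ry":0,"rz":0,"gripper":0.1},{"dx":0,"dy":0.004,"dz":0,"rx":0,"ry":0,"rz":0,"gripper":0.1},{"dx":0,"dy":0.004,"dz":0,"rx":0,"ry":0,"rz":0,"gripper":0.1}]'
```

```text
time: 19.9
tool_pos: [0.6029, -0.0974, 0.0971]
tool_rot: [-1.571, 0.0, 0.103]
contact_force: [0.8, -0.7, -2.5]
opening: 0.0214
```

```bash
python3 -m creep '[{"dx":0,"dy":0.0005,"dz":0,"rx":0,"ry":0,"rz":0,"gripper":0.1},{"dx":0,"dy":0.001,"dz":0,"rx":0,"ry":0,"rz":0,"gripper":0.1},{"dx":0,"dy":0.001,"dz":0,"rx":0,"ry":0,"rz":0,"gripper":0.1}]'
```

```text
time: 20.27
tool_pos: [0.6029, -0.0974, 0.0962]
tool_rot: [-1.571, 0.0, 0.103]
contact_force: [-0.0, -0.1, -1.4]
opening: 0.0213
```

```bash
python3 -m creep '[{"dx":0,"dy":0.0005,"dz":0,"rx":0,"ry":0,"rz":0,"gripper":0.1},{"dx":0,"dy":0.0008,"dz":0,"rx":0,"ry":0,"rz":0,"gripper":0.1},{"dx":0,"dy":0.0008,"dz":0,"rx":0,"ry":0,"rz":0,"gripper":0.1}]'
```

```text
time: 20.65
tool_pos: [0.6029, -0.0974, 0.0954]
tool_rot: [-1.571, 0.0, 0.103]
contact_force: [-0.2, -0.4, -1.8]
opening: 0.0212
```

```bash
python3 -m creep '[{"dx":0,"dy":0.0004,"dz":0,"rx":0,"ry":0,"rz":0,"gripper":0.1},{"dx":0,"dy":0.0004,"dz":0,"rx":0,"ry":0,"rz":0,"gripper":0.1}]'
```

```text
time: 20.9
tool_pos: [0.603, -0.0974, 0.0953]
tool_rot: [-1.571, -0.0, 0.103]
contact_force: [-1.8, -0.2, 0.3]
opening: 0.0209
```

```bash
python3 -m creep '[{"dx":0,"dy":0,"dz":0,"rx":0,"ry":0,"rz":0,"gripper":0.4},{"dx":0,"dy":0,"dz":0,"rx":0,"ry":0,"rz":0,"gripper":0.4},{"dx":0,"dy":0,"dz":0,"rx":0,"ry":0,"rz":0,"gripper":0.4},{"dx":0,"dy":-0.02,"dz":0,"rx":0,"ry":0,"rz":0,"gripper":0.4},{"dx":0,"dy":-0.05,"dz":0,"rx":0,"ry":0,"rz":0,"gripper":0.4},{"dx":0,"dy":-0.08,"dz":0,"rx":0,"ry":0,"rz":0,"gripper":0.45},{"dx":0,"dy":-0.105,"dz":0,"rx":0,"ry":0,"rz":0,"gripper":0.45},{"dx":0,"dy":-0.105,"dz":0,"rx":0,"ry":0,"rz":0,"gripper":0.45}]'
python3 -c "
from go import *
go((.6031,-.0974,.2,5.9),(.6111,.213,.2,-15.7))"
```

```text
time: 21.9
tool_pos: [0.604, -0.0976, 0.202]
tool_rot: [-1.573, -0.004, 0.103]
contact_force: [-0.5, -0.8, -0.5]
opening: 0.0414
dx 0.0399 dy -0.0000 dz 0.3079 ry 0.3770
```

```bash
python3 -m creep '[{"dx":0.007,"dy":0,"dz":0.05,"rx":0,"ry":0.063,"rz":0,"gripper":0.45},{"dx":0.013,"dy":0,"dz":0.1,"rx":0,"ry":0.126,"rz":0,"gripper":0.45},{"dx":0.02,"dy":0,"dz":0.15,"rx":0,"ry":0.189,"rz":0,"gripper":0.45},{"dx":0.026,"dy":0,"dz":0.2,"rx":0,"ry":0.252,"rz":0,"gripper":0.45},{"dx":0.033,"dy":0,"dz":0.25,"rx":0,"ry":0.315,"rz":0,"gripper":0.45},{"dx":0.038,"dy":0,"dz":0.29,"rx":0,"ry":0.36,"rz":0,"gripper":0.45},{"dx":0.04,"dy":0,"dz":0.308,"rx":0,"ry":0.377,"rz":0,"gripper":0.45},{"dx":0.04,"dy":0,"dz":0.308,"rx":0,"ry":0.377,"rz":0,"gripper":0.45},{"dx":0.04,"dy":0,"dz":0.308,"rx":0,"ry":0.377,"rz":0,"gripper":0.45}]'
python3 - <<'E'
from h import *
from cell import read_camera,status
o=[]
for n,b in(('scene',(190,320,240,350)),('top',(180,300,290,380))):
  p,d=read_camera(n);np.savez(n+'5.npz',p=p,d=d);o.append(cv2.resize(p[b[0]:b[1],b[2]:b[3],::-1],(390,int(390*(b[1]-b[0])/(b[3]-b[2]))),interpolation=cv2.INTER_CUBIC))
h=max(x.shape[0] for x in o);cv2.imwrite('pics/s5.png',np.hstack([cv2.copyMakeBorder(x,0,h-x.shape[0],0,0,0) for x in o]))
s=status.observe();print(s['tool_pos'],s['tool_rot'],s['contact_force'])
E
```

```text
time: 23.02
tool_pos: [0.6108, 0.2122, 0.1991]
tool_rot: [-1.572, 0.001, -0.274]
contact_force: [0.1, -0.1, -0.2]
opening: 0.0412
[0.6111403  0.21183696 0.19963621] [-1.57138262e+00  3.64591749e-04 -2.75155905e-01] [0.07113947 0.65184274 0.40073133]
```

View pics/s5.png

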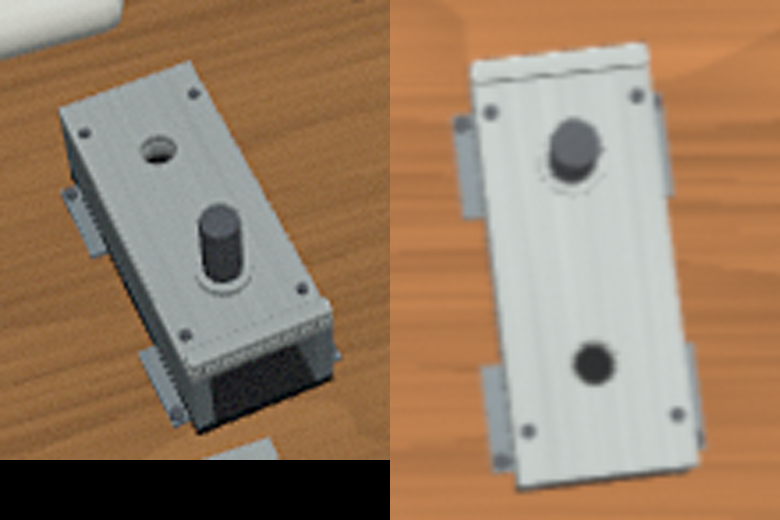

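```bash
python3 -m creep '[{"dx":0,"dy":0.03,"dz":0.0005,"rx":0,"ry":0,"rz":0,"gripper":0.45},{"dx":0,"dy":0.06,"dz":0.0005,"rx":0,"ry":0,"rz":0,"gripper":0.45},{"dx":0,"dy":0.085,"dz":0.0005,"rx":0,"ry":0,"rz":0,"gripper":0.45},{"dx":0,"dy":0.105,"dz":0.0005,"rx":0,"ry":0,"rz":0,"gripper":0.45},{"dx":0,"dy":0.115,"dz":0.0005,"rx":0,"ry":0,"rz":0,"gripper":0.45},{"dx":0,"dy":0.118,"dz":0.0005,"rx":0,"ry":0,"rz":0,"gripper":0.45},{"dx":0,"dy":0.118,"dz":0.0005,"rx":0,"ry":0,"rz":0,"gripper":0.1},{"dx":0,"dy":0.118,"dz":0.0005,"rx":0,"ry":0,"rz":0,"gripper":0.1},{"dx":0,"dy":0.118,"dz":0.0005,"rx":0,"ry":0,"rz":0,"gripper":0.1},{"dx":0,"dy":0.118,"dz":0.0005,"rx":0,"ry":0,"rz":0,"gripper":0.1},{"dx":0,"dy":0.118,"dz":0.0005,"rx":0,"ry":0,"rz":0,"gripper":0.1},{"dx":0,"dy":0.118,"dz":0.0005,"rx":0,"ry":0,"rz":0,"gripper":0.1}]' 40
python3 - <<'E'
from h import *
p=np.load('top5.npz')['p'];g=cv2.cvtColor(p,cv2.COLOR_RGB2GRAY)
m=(g[255:275,325:350]<110).astype(np.uint8);w=np.argwhere(m);print(len(w));c=w.mean(0)[::-1]+[325,255];print(c,plane('top',[c],.065),plane('top',[c],.06))
E
```

```text
time: 24.62
tool_pos: [0.6116, 0.2137, 0.0827]
tool_rot: [-1.57, -0.001, -0.274]
contact_force: [-0.2, -0.4, 5.3]
opening: 0.0231
60
[336.56666667 263.78333333] [[ 0.51369164 -0.10549171  0.065     ]] [[ 0.51418407 -0.10573628  0.06      ]]
```

```bash
python3 -m creep '[{"dx":0,"dy":-0.02,"dz":0,"rx":0,"ry":0,"rz":0,"gripper":0.1},{"dx":0,"dy":-0.05,"dz":0,"rx":0,"ry":0,"rz":0,"gripper":0.1},{"dx":0,"dy":-0.08,"dz":0,"rx":0,"ry":0,"rz":0,"gripper":0.1},{"dx":0,"dy":-0.105,"dz":0,"rx":0,"ry":0,"rz":0,"gripper":0.1},{"dx":0,"dy":-0.118,"dz":0,"rx":0,"ry":0,"rz":0,"gripper":0.1},{"dx":0,"dy":-0.118,"dz":0,"rx":0,"ry":0,"rz":0,"gripper":0.1}]'
python3 -c "
from go import *
go((.6115,.2133,.2,-15.7),(.5136,-.1064,.2,5.9))"
```

```text
time: 25.38
tool_pos: [0.6113, 0.2136, 0.2002]
tool_rot: [-1.57, -0.001, -0.274]
contact_force: [0.6, 0.2, -0.2]
opening: 0.0232
dx -0.0077 dy -0.0000 dz -0.3343 ry -0.3770
```

```bash
python3 -m creep '[{"dx":-0.001,"dy":0,"dz":-0.05,"rx":0,"ry":-0.063,"rz":0,"gripper":0.1},{"dx":-0.002,"dy":0,"dz":-0.1,"rx":0,"ry":-0.126,"rz":0,"gripper":0.1},{"dx":-0.003,"dy":0,"dz":-0.15,"rx":0,"ry":-0.189,"rz":0,"gripper":0.1},{"dx":-0.005,"dy":0,"dz":-0.2,"rx":0,"ry":-0.252,"rz":0,"gripper":0.1},{"dx":-0.006,"dy":0,"dz":-0.25,"rx":0,"ry":-0.315,"rz":0,"gripper":0.1},{"dx":-0.007,"dy":0,"dz":-0.3,"rx":0,"ry":-0.36,"rz":0,"gripper":0.1},{"dx":-0.008,"dy":0,"dz":-0.325,"rx":0,"ry":-0.377,"rz":0,"gripper":0.1},{"dx":-0.008,"dy":0,"dz":-0.334,"rx":0,"ry":-0.377,"rz":0,"gripper":0.1},{"dx":-0.008,"dy":0,"dz":-0.334,"rx":0,"ry":-0.377,"rz":0,"gripper":0.1},{"dx":-0.008,"dy":0,"dz":-0.334,"rx":0,"ry":-0.377,"rz":0,"gripper":0.1},{"dx":-0.008,"dy":0,"dz":-0.334,"rx":0,"ry":-0.377,"rz":0,"gripper":0.1}]'
```

```text
time: 26.75
tool_pos: [0.5134, -0.1048, 0.1999]
tool_rot: [-1.571, 0.0, 0.104]
contact_force: [-0.2, 0.1, -0.4]
opening: 0.023
```

```bash
python3 -m creep '[{"dx":0,"dy":0.03,"dz":-0.0014,"rx":0,"ry":0,"rz":0,"gripper":0.1},{"dx":0,"dy":0.055,"dz":-0.0014,"rx":0,"ry":0,"rz":0,"gripper":0.1},{"dx":0,"dy":0.068,"dz":-0.0014,"rx":0,"ry":0,"rz":0,"gripper":0.1},{"dx":0,"dy":0.072,"dz":-0.0014,"rx":0,"ry":0,"rz":0,"gripper":0.1},{"dx":0,"dy":0.072,"dz":-0.0014,"rx":0,"ry":0,"rz":0,"gripper":0.1},{"dx":0,"dy":0.072,"dz":-0.0014,"rx":0,"ry":0,"rz":0,"gripper":0.1}]'
```

```text
time: 27.5
tool_pos: [0.5138, -0.1074, 0.1289]
tool_rot: [-1.572, -0.002, 0.103]
contact_force: [0.5, 0.2, -1.0]
opening: 0.0232
```

```bash
python3 -m creep '[{"dx":0,"dy":0.003,"dz":0.0006,"rx":0,"ry":0,"rz":0,"gripper":0.1},{"dx":0,"dy":0.006,"dz":0.0006,"rx":0,"ry":0,"rz":0,"gripper":0.1},{"dx":0,"dy":0.008,"dz":0.0006,"rx":0,"ry":0,"rz":0,"gripper":0.1},{"dx":0,"dy":0.009,"dz":0.0006,"rx":0,"ry":0,"rz":0,"gripper":0.1},{"dx":0,"dy":0.01,"dz":0.0006,"rx":0,"ry":0,"rz":0,"gripper":0.1},{"dx":0,"dy":0.01,"dz":0.0006,"rx":0,"ry":0,"rz":0,"gripper":0.1}]'
```

```text
time: 28.25
tool_pos: [0.5132, -0.1066, 0.118]
tool_rot: [-1.571, 0.0, 0.103]
contact_force: [0.7, 0.5, -1.4]
opening: 0.0231
```

```bash
python3 -m creep '[{"dx":0,"dy":0.001,"dz":0,"rx":0,"ry":0,"rz":0,"gripper":0.1},{"dx":0,"dy":0.002,"dz":0,"rx":0,"ry":0,"rz":0,"gripper":0.1},{"dx":0,"dy":0.002,"dz":0,"rx":0,"ry":0,"rz":0,"gripper":0.1}]'
```

```text
time: 28.62
tool_pos: [0.5131, -0.1066, 0.1159]
tool_rot: [-1.571, 0.0, 0.103]
contact_force: [0.9, -0.7, -0.9]
opening: 0.0232
```

```bash
python3 -m creep '[{"dx":0,"dy":0.0015,"dz":0,"rx":0,"ry":0,"rz":0,"gripper":0.1},{"dx":0,"dy":0.003,"dz":0,"rx":0,"ry":0,"rz":0,"gripper":0.1},{"dx":0,"dy":0.004,"dz":0,"rx":0,"ry":0,"rz":0,"gripper":0.1},{"dx":0,"dy":0.004,"dz":0,"rx":0,"ry":0,"rz":0,"gripper":0.1}]'
```

```text
time: 29.12
tool_pos: [0.5131, -0.1066, 0.1119]
tool_rot: [-1.571, 0.0, 0.103]
contact_force: [-0.6, -0.6, -0.2]
opening: 0.0234
```

```bash
python3 -m creep '[{"dx":0,"dy":0.001,"dz":0,"rx":0,"ry":0,"rz":0,"gripper":0.1},{"dx":0,"dy":0.002,"dz":0,"rx":0,"ry":0,"rz":0,"gripper":0.1},{"dx":0,"dy":0.003,"dz":0,"rx":0,"ry":0,"rz":0,"gripper":0.1},{"dx":0,"dy":0.003,"dz":0,"rx":0,"ry":0,"rz":0,"gripper":0.1}]'
```

```text
time: 29.62
tool_pos: [0.5131, -0.1066, 0.1089]
tool_rot: [-1.571, 0.0, 0.103]
contact_force: [0.7, 0.3, -1.3]
opening: 0.0231
```

```bash
python3 -m creep '[{"dx":0,"dy":0.002,"dz":0,"rx":0,"ry":0,"rz":0,"gripper":0.1},{"dx":0,"dy":0.004,"dz":0,"rx":0,"ry":0,"rz":0,"gripper":0.1},{"dx":0,"dy":0.006,"dz":0,"rx":0,"ry":0,"rz":0,"gripper":0.1},{"dx":0,"dy":0.008,"dz":0,"rx":0,"ry":0,"rz":0,"gripper":0.1},{"dx":0,"dy":0.008,"dz":0,"rx":0,"ry":0,"rz":0,"gripper":0.1}]'
```

```text
time: 30.25
tool_pos: [0.5131, -0.1066, 0.1008]
tool_rot: [-1.571, 0.0, 0.103]
contact_force: [0.7, 0.4, -1.3]
opening: 0.0228
```

```bash
python3 -m creep '[{"dx":0,"dy":0.002,"dz":0,"rx":0,"ry":0,"rz":0,"gripper":0.1},{"dx":0,"dy":0.004,"dz":0,"rx":0,"ry":0,"rz":0,"gripper":0.1},{"dx":0,"dy":0.006,"dz":0,"rx":0,"ry":0,"rz":0,"gripper":0.1},{"dx":0,"dy":0.008,"dz":0,"rx":0,"ry":0,"rz":0,"gripper":0.1},{"dx":0,"dy":0.01,"dz":0,"rx":0,"ry":0,"rz":0,"gripper":0.1},{"dx":0,"dy":0.01,"dz":0,"rx":0,"ry":0,"rz":0,"gripper":0.1}]'
```

```text
time: 31.0
tool_pos: [0.5131, -0.1066, 0.0908]
tool_rot: [-1.571, 0.0, 0.103]
contact_force: [-0.2, -0.2, -1.4]
opening: 0.0233
```

```bash
python3 -m creep '[{"dx":0,"dy":0.001,"dz":0,"rx":0,"ry":0,"rz":0,"gripper":0.1},{"dx":0,"dy":0.002,"dz":0,"rx":0,"ry":0,"rz":0,"gripper":0.1},{"dx":0,"dy":0.003,"dz":0,"rx":0,"ry":0,"rz":0,"gripper":0.1},{"dx":0,"dy":0.004,"dz":0,"rx":0,"ry":0,"rz":0,"gripper":0.1},{"dx":0,"dy":0.004,"dz":0,"rx":0,"ry":0,"rz":0,"gripper":0.1}]'
```

```text
time: 31.62
tool_pos: [0.5132, -0.1066, 0.0869]
tool_rot: [-1.571, 0.0, 0.103]
contact_force: [-0.4, 0.0, -1.1]
opening: 0.0233
```

```bash
python3 -m creep '[{"dx":0,"dy":0.0005,"dz":0,"rx":0,"ry":0,"rz":0,"gripper":0.1},{"dx":0,"dy":0.001,"dz":0,"rx":0,"ry":0,"rz":0,"gripper":0.1},{"dx":0,"dy":0.001,"dz":0,"rx":0,"ry":0,"rz":0,"gripper":0.1}]'
```

```text
time: 32.0
tool_pos: [0.5132, -0.1066, 0.086]
tool_rot: [-1.571, 0.0, 0.103]
contact_force: [0.7, -0.5, -0.4]
opening: 0.023
```

```bash
python3 -m creep '[{"dx":0,"dy":0.0004,"dz":0,"rx":0,"ry":0,"rz":0,"gripper":0.1},{"dx":0,"dy":0.0004,"dz":0,"rx":0,"ry":0,"rz":0,"gripper":0.1}]'
```

```text
time: 32.25
tool_pos: [0.5132, -0.1066, 0.0858]
tool_rot: [-1.571, -0.0, 0.103]
contact_force: [-1.8, 0.9, 1.6]
opening: 0.023
```

```bash
python3 -m creep '[{"dx":0,"dy":0,"dz":0,"rx":0,"ry":0,"rz":0,"gripper":0.45},{"dx":0,"dy":0,"dz":0,"rx":0,"ry":0,"rz":0,"gripper":0.45},{"dx":0,"dy":0,"dz":0,"rx":0,"ry":0,"rz":0,"gripper":0.45},{"dx":0,"dy":-0.02,"dz":0,"rx":0,"ry":0,"rz":0,"gripper":0.45},{"dx":0,"dy":-0.05,"dz":0,"rx":0,"ry":0,"rz":0,"gripper":0.45},{"dx":0,"dy":-0.09,"dz":0,"rx":0,"ry":0,"rz":0,"gripper":0.45},{"dx":0,"dy":-0.13,"dz":0,"rx":0,"ry":0,"rz":0,"gripper":0.45},{"dx":0,"dy":-0.13,"dz":0.06,"rx":0,"ry":0,"rz":0,"gripper":0.45},{"dx":0,"dy":-0.13,"dz":0.12,"rx":0,"ry":0,"rz":0,"gripper":0.45},{"dx":0,"dy":-0.13,"dz":0.18,"rx":0,"ry":0,"rz":0,"gripper":0.45},{"dx":0,"dy":-0.13,"dz":0.24,"rx":0,"ry":0,"rz":0,"gripper":0.45},{"dx":0,"dy":-0.13,"dz":0.24,"rx":0,"ry":0,"rz":0,"gripper":0.45},{"dx":0,"dy":-0.13,"dz":0.24,"rx":0,"ry":0,"rz":0,"gripper":0.45}]'
python3 - <<'E'
from h import *
from cell import read_camera,status
o=[]
for n,b in(('scene',(190,320,240,350)),('top',(180,300,290,380))):
  p,d=read_camera(n);np.savez(n+'6.npz',p=p,d=d);o.append(cv2.resize(p[b[0]:b[1],b[2]:b[3],::-1],(390,int(390*(b[1]-b[0])/(b[3]-b[2]))),interpolation=cv2.INTER_CUBIC))
h=max(x.shape[0] for x in o);cv2.imwrite('pics/s6.png',np.hstack([cv2.copyMakeBorder(x,0,h-x.shape[0],0,0,0) for x in o]))
cv2.imwrite('pics/t6.png',p[:,:,::-1])
P=cloud('top',d);z=P[:,:,2]
for nm,c in(('pin',(.603,-.0974)),('bolt',(.5135,-.1067)),('cover',(.558,-.102))):
    m=(np.hypot(P[:,:,0]-c[0],P[:,:,1]-c[1])<.007)&(z>.05);print(nm,np.median(z[m]),np.percentile(z[m],90))
print(status.observe()['tool_pos'])
E
```

```text
time: 33.88
tool_pos: [0.4885, 0.1319, 0.2155]
tool_rot: [-1.571, 0.0, 0.104]
contact_force: [-0.4, 0.4, 0.0]
opening: 0.0414
pin 0.11689038863623868 0.11946856569112248
bolt 0.09696344008611768 0.09978981782079414
cover 0.06632727209941436 0.06823224299540134
[0.48878115 0.13087793 0.21553476]
```

View pics/s6.png

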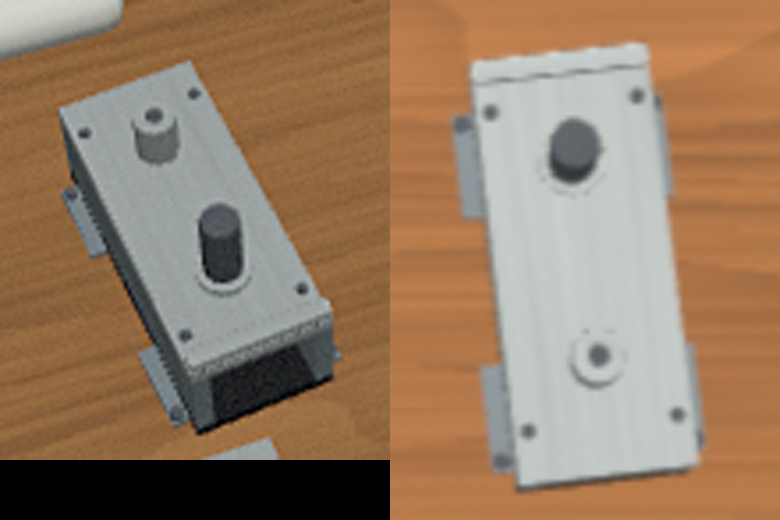

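View pics/t6.png

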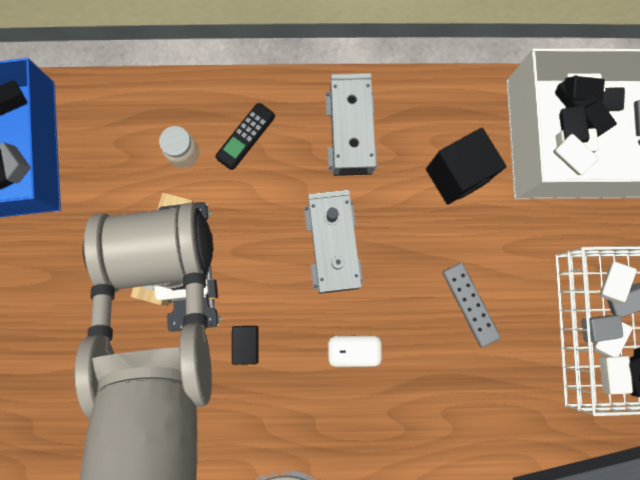

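The pictures show the pin (top view px 333,214) and the bolt (px 338,262) both seated upright on the near mount. Their tops read 50.6 and 30.6 mm above the cover, against 50 and 30 mm nominal. The other bench items I can see are where they started.

```bash
python3 -c "
from cell import robot
print(robot.hand_in())"
```

```text
the job is handed in; nothing more can be done
None
```

The drift pin and the bolt are both fully home, and I handed the job in at about 34 s of the 72 s allowed. No verdict came back.

- **Pin:** The crescent showed the sliding plate had slipped towards the bar. I put the pin's nose into the crescent and pushed the plate back sideways at about 5 N. Then I felt for the cover hole's wall and re-centred on it. The pin went down with no extra resistance until the collar touched the cover at about 2 N.
- **Bolt:** It went straight into the other hole without resistance until the head touched the cover, at about 3 N.
- **Last checks:** Both stand upright with the gripper released and clear. The measured tops are 50.6 mm (pin) and 30.6 mm (bolt) above the cover, against 50 and 30 mm nominal. The handset, jar, adaptor, mouse, remote and speaker look unmoved.
- **Disagreement:** My camera estimate put the pin hole about 1.5 mm further along x than where I felt it. I used the felt position, and worked out the bolt hole from it; a camera check of that hole agreed to about 1 mm.
- **Not checked:** The arm hid the stud and most of the rack in the last top picture, so I could not confirm the stud by eye at the end.

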